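# Put the second-hand radio station on the air

## Robot

A 6-joint arm with a two-finger parallel gripper is mounted at the origin on the work surface. World frame = base frame: x ahead of the robot, y to its left, z up, the work surface at z = 0. Lengths are in mm, angles in degrees, forces in N, time in s.
With the tool pointing down it reaches from about 350 to 850 mm from the base axis. Payload 8.1 kg.
Tool frame: the origin (TCP) lies at the very end of the fingers, on their centre line; the grasp point (between the pads) lies 19 mm behind it (tcp_to_grasp is the distance from the TCP to the grasp point, in mm); z points along the fingers, x is the direction in which the jaws open and shut, and the axes are right-handed (so a half turn about z gives the same grasp; the last joint's range is limited). The gripper opens to 85 mm and grips with 20 to 120 N. Pads are 22 mm wide; open, the fingers measure 114 mm over their backs; the gripper's body (76 mm by 85 mm) begins 54 mm behind the grasp point. The pads swing forward as they close: fully open they stand 13 mm farther back than shut.
Start: joints at [-78.518, 7.471, 85.268, -0, 87.261, -4.893], TCP at [169.175, -575.661, 231.292] pointing down, gripper open.
Joint ranges: [-169.43, 169.43], [-51.17, 129.36], [1.28, 143.12], [-76.62, 256.62], [0, 156.53], [-152.29, 152.29]. Speed limits (degrees/s): [136.94, 136.94, 159.86, 180, 180, 180].

## Interface

Orientations are given as [roll, pitch, yaw] about the fixed x, y, z axes, in that order (R = Rz(yaw) Ry(pitch) Rx(roll)).
In Python, from bench import * gives the robot as it stands. The module is installed in compiled form; this text tells all that it offers.
- The arm moves only by the tool apply_moves, never from a script. Its argument "targets" is text: rows parted by semicolons, each of 7 numbers parted by spaces: the turn, a rotation vector about the tool's x, y, z in rad, then the shift along the tool's x, y, z in cm, then the finger opening in cm, from 0 to 8.54. A call has exactly 5 rows; each row is the pose to reach, as a shift and turn from the pose commanded when the call began, along the tool's axes at that moment; what a row does not reach only later rows make up. A row lasts 1/10 s, in which the tool goes at most 50 mm and 8.59 degrees, less where a joint would pass 70% of its speed; a pose out of reach is approached as far as the arm can. A call with a gripper value outside its range is refused whole. The fingers move at their own pace and stop on an object; "force" is the grip in N (left out, the last holds). Time passes only in rows, so rows that repeat a pose let the fingers close, or fill a call up. It gives the time, the measured TCP pose, the force and the opening at its end, in the units of the state.
- sense(): the state, without advancing time (a new reading comes with each control period).
- snapshot(name): name is "side" or "top"; returns the picture (384x512x3 uint8, red, green, blue); there is no depth.
- camera_model(name): a dict with "fx", "fy", "cx", "cy" (pixels), "position" and "attitude" of the camera in the world. Camera axes: x right, y up, looking along -z (the intrinsics and any distortion apply to the point x, -y, -z); pixel columns grow to the right and rows downward; lengths in mm; the calibration is good to about 2 mm. A picture is of the moment at which its call begins. camera_model takes no time and is no camera call.
- hand_in(): hands the job in, once; it reports no verdict.
Trained networks look in the newest picture that a camera, given by its name, has taken for a name from the list of things; names that differ only in an ending like _2 or _b are one class to them, and where a whole thing is asked for, a point or a joint stands for the part that bears it (a point fixed in the world has none). Each returns a list of dicts, best first, with "confidence" (0 to 1); they miss things now and then, are a little off and sometimes report something else, mostly with a low value. They report only what shows in the picture. A call takes as long as a camera call. They do not tell look-alikes from the thing itself.
- recognise(camera, query): "at" ([row, column] in pixels, amid what is visible of it).
- place_of(camera, query): "at" ([row, column] in pixels: a listed point, or the origin of a listed thing).
The state is a dict: "time": time; "joint_pos": joint angles; "qd": joint speeds; "joint_efforts": joint torques, N m; "tool_pos": TCP position; "tcp_rot": TCP orientation; "ft_force": force on the tool from outside, world axes, zero at the start; "wrist_torque": the same for the moment, N m; "finger_gap": finger opening in mm.
Only numpy, scipy, OpenCV 4.12 (cv2) and the standard library are available. Lean on these libraries where they do the work, as an engineer would, in place of code of your own. Each camera call takes 0.05 s, during which the arm holds its last target. There are 200 camera calls.

## Task

Put this second-hand radio station on the air for a test, using only closed fingers to push: first switch on the power supply by pushing the raised end of its rocker fully down, then push the wide key of the antenna selector all the way in, and last press the Morse key's knob right down and finish the program while still holding it down. Press them in that order, and do not push the selector's two narrow keys. Nothing is to be pinched, lifted or shifted: the Morse key stays where it stands, and the mug, hand-held radio, solder reel and spare knob are left alone.

Things in the scene. Friction and masses are not known exactly. Their poses are not given: they have to be found in the camera images.
- psu: power supply, a dark metal box 150 (x) by 170 (y) by 70 mm high, fixed in place. Origin: centre of its underside; own z up. A grey rocker switch in a low black frame (3 mm high) sits on the top; the pivot line, along own y, lies at own (-35, 30, 74) mm. The end with the vent slots is own +x.
- rocker_end (a point): point on the upper face of the rocker's raised half, 18 mm from the pivot towards the power supply's own +x, on the rocker's middle line; moves with the rocker. When off (joint 0) it lies about 88 mm above the table, when on about 82 mm. The rocker is a shallow V, each half 26 mm long and 30 mm wide: off, the +x half slopes 0.4 rad upward and the -x half is level; on, the +x half is level.
- rocker (a joint): angle of the rocker, rad: 0 to 0.05 = off (+x half raised), 0.4 = fully on (+x half down, at its stop). It stays where it is left; about 2 to 3 N moves it.
- selector: antenna selector, a flat grey metal box 110 (x) by 180 (y) by 50 mm high, fixed in place, with a row of three grey keys on its top along own y. Origin: centre of its underside; own z up.
- key_wide_top (a point): centre of the top of the wide key (32 mm in own x by 46 mm in own y), 62 mm above the table when out; moves with the key. It lies at own (-18, 47) mm of the selector.
- key_wide (a joint): travel of the wide key downward, m: 0 = out, 0.006 = all the way in (stop). It has friction of about 2.5 N and stays where it is left.
- key_mid_top (a point): centre of the top of the middle, narrow key (32 by 18 mm, 62 mm above the table), at own (-18, -18) mm of the selector; not to be pushed.
- key_mid (a joint): travel of that narrow key, m: 0 = out, 0.006 = in.
- key_end_top (a point): centre of the top of the other narrow key (32 by 18 mm, 62 mm above the table), at own (-18, -62) mm of the selector; not to be pushed.
- key_end (a joint): travel of that narrow key, m: 0 = out, 0.006 = in.
- morse_key: Morse key, loose on the table: dark wooden base 150 (x) by 80 (y) by 18 mm, with a brass lever along own x on two posts and a round black knob at the lever's own -x end; about 1 kg in all. Origin: centre of the base's underside; own z up.
- lever_knob (a point): centre of the flat top of the Morse key's black knob (32 mm across at the top, 38 mm at its skirt), 64 mm above the table when up; moves with the lever. The knob's axis lies at own x = -55 mm of the Morse key, 80 mm from the lever's hinge.
- lever (a joint): angle of the Morse lever, rad: 0 = up, 0.07 = right down at its stop (5.6 mm down at the knob). A spring lifts it again: about 1.6 N at the knob to start it, 3 N to hold it down.
- mug: white mug, 76 mm across, 90 mm high, handle at own +y; a bystander. Origin: centre of its underside.
- handheld: black hand-held radio standing upright, 36 by 58 by 105 mm with a stub aerial up to 195 mm; a bystander. Origin: centre of its underside.
- reel: white reel of solder lying flat, 60 mm across, 36 mm high; a bystander. Origin: centre of its underside.
- spare_knob: small black spare knob, 28 mm across, 18 mm high, lying on the top of the power supply; a bystander. Origin: centre of its underside.
Not all that is in view belongs to the job. Leave any purple or red look-alike of the morse_key alone.

How it is judged:
By the outcome, as a careful person would: the job done as asked, in the order asked, and still so for the second after the job is handed in, while the arm keeps its last pose, push and grip.
It also fails if it takes over 48 s, if anything falls off the work surface, if the arm or the gripper's body presses on something with over 40 N, if the wrist force passes 120 N, or if a joint passes its speed limit or range.

## Working session

There is one attempt and no reset: what is moved stays moved. The work goes in short steps, Python scripts to look and compute and a tool call to move; the robot and the scene stay as the last step left them, time stands still between calls to the robot, and variables do not carry over. Pictures are saved under pics/ and viewed, about 8 in all and at most 12, crops included, and the job is handed in when it is done.

Besides the shell and the picture viewer there is one more tool, called by a JSON object that holds its "api" and its "payload". apply_moves: Moves the arm, as the interface text tells. Its arguments: {"type":"object","properties":{"targets":{"type":"string"},"force":{"type":"number"}},"required":["targets"]}

```bash
mkdir -p pics; cat > h.py <<'E'
from bench import *
import numpy as np, cv2
from scipy.spatial.transform import Rotation as R
def ray(cam,at):
    m=camera_model(cam); 
    return m
E
python3 - <<'E'
from h import *
s=sense(); print(s)
for c in("side","top"):
    print(camera_model(c)); cv2.imwrite(f"pics/{c}0.png",snapshot(c)[:,:,::-1])
E
```

```text
{'time': 0.0, 'joint_pos': array([-7.85184223e+01,  7.51603038e+00,  8.53295419e+01, -1.18834980e-04,
        8.72620816e+01, -4.89261446e+00]), 'qd': array([-0.01706302,  0.01324283, -0.03760494,  0.00387652,  0.07864852,
        0.07207079]), 'joint_efforts': array([ 1.62319713e-03, -5.69383693e+01, -5.00551951e+01,  4.84117186e-05,
        1.47415360e-02,  5.82751136e-05]), 'tool_pos': array([ 169.0597403 , -575.1105844 ,  230.23230807]), 'tcp_rot': array([-1.79990937e+02,  1.07271767e-01, -7.36257936e+01]), 'ft_force': array([-0.41749644, -0.27181251, -0.85970729]), 'wrist_torque': array([-0.03471429,  0.02917168, -0.01397297]), 'finger_gap': 85.48844739297833}
{'fx': 350.29495792220905, 'fy': 350.29495792220905, 'cx': 252.45699037959773, 'cy': 191.55758875712272, 'position': array([ 291.10717236, -595.83620467,  577.26264225]), 'attitude': array([ 53.16412617,  -0.06547555, -20.87666851])}
{'fx': 355.5582719806346, 'fy': 355.5582719806346, 'cx': 256.8851820781804, 'cy': 194.32462873818722, 'position': array([372.54141074,  54.58568338, 926.66523459]), 'attitude': array([ 11.45360136,  -0.92982469, -89.16007959])}
```

View pics/side0.png

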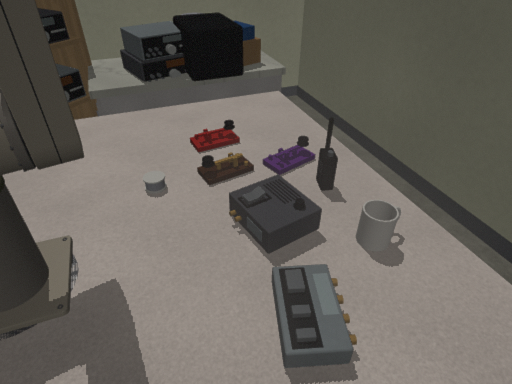

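View pics/top0.png

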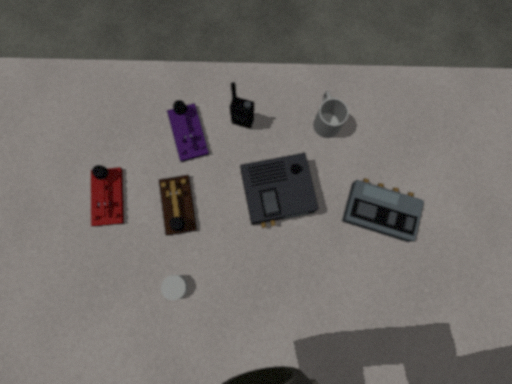

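```bash
cat > h.py <<'E'
from bench import *
import numpy as np, cv2
from scipy.spatial.transform import Rotation as R
def cam(c):
    m=camera_model(c); A=R.from_euler('xyz',m['attitude'],degrees=True).as_matrix()
    return m,A,np.array(m['position'])
def back(c,at,z):
    m,A,p=cam(c); r,k=at
    d=A@np.array([(k-m['cx'])/m['fx'],-(r-m['cy'])/m['fy'],-1]); return p+d*(z-p[2])/d[2]
def proj(c,P):
    m,A,p=cam(c); q=A.T@(np.array(P,float)-p)
    return np.array([m['cy']+m['fy']*q[1]/q[2], m['cx']-m['fx']*q[0]/q[2]])
E
python3 - <<'E'
from h import *
Z=dict(rocker_end=88,key_wide_top=62,key_mid_top=62,key_end_top=62,lever_knob=64,psu=0,selector=0,morse_key=0)
for c in("top","side"):
    snapshot(c)
    for q,z in Z.items():
        for d in place_of(c,q)[:3]:
            print(c,q,np.round(d['confidence'],2),np.round(d['at']),np.round(back(c,d['at'],z)[:2]))
print(sense()['time'],[k for k in camera_model('top')])
E
```

```text
top rocker_end 0.55 [197. 272.] [536.   8.]
top rocker_end 0.29 [212. 377.] [ 505. -244.]
top key_wide_top 0.53 [212. 370.] [ 510. -237.]
top key_wide_top 0.5 [224. 177.] [470. 236.]
top key_mid_top 0.52 [220. 392.] [ 489. -290.]
top key_end_top 0.59 [211. 377.] [ 510. -254.]
top key_end_top 0.41 [223. 412.] [ 483. -338.]
top lever_knob 0.94 [223. 176.] [473. 239.]
top lever_knob 0.84 [103. 177.] [785. 254.]
top lever_knob 0.59 [172. 101.] [597. 432.]
top psu 0.95 [189. 279.] [576. -17.]
top selector 0.83 [214. 378.] [ 514. -278.]
top morse_key 0.85 [203. 180.] [533. 245.]
top morse_key 0.81 [198. 108.] [543. 436.]
top morse_key 0.65 [130. 186.] [739. 240.]
side rocker_end 0.6 [193. 261.] [542.   2.]
side key_wide_top 0.71 [277. 290.] [ 508. -224.]
side key_mid_top 0.68 [310. 304.] [ 500. -296.]
side key_mid_top 0.22 [332. 303.] [ 478. -332.]
side key_end_top 0.71 [330. 305.] [ 483. -330.]
side key_end_top 0.36 [312. 303.] [ 495. -300.]
side lever_knob 0.65 [121. 229.] [604. 442.]
side lever_knob 0.59 [139. 302.] [774. 241.]
side lever_knob 0.52 [158. 210.] [480. 232.]
side psu 0.58 [222. 272.] [567.  -9.]
side psu 0.17 [192. 258.] [581. 118.]
side selector 0.57 [321. 308.] [ 519. -284.]
side morse_key 0.61 [172. 224.] [524. 246.]
side morse_key 0.59 [142. 213.] [540. 430.]
side morse_key 0.58 [158. 286.] [728. 249.]
1.0 ['fx', 'fy', 'cx', 'cy', 'position', 'attitude']
```

```bash
python3 - <<'E'
from h import *
t=cv2.imread("pics/top0.png"); s=cv2.imread("pics/side0.png")
f=lambda im,r,c,h,w,k:cv2.convertScaleAbs(cv2.resize(im[r:r+h,c:c+w],None,fx=k,fy=k,interpolation=cv2.INTER_CUBIC),alpha=1.6)
cv2.imwrite("pics/c_top.png",f(t,145,150,100,133,6)[:600,:798])
cv2.imwrite("pics/c_top2.png",np.hstack([f(t,145,230,100,100,4),f(t,160,335,100,100,4)]))
cv2.imwrite("pics/c_side.png",np.vstack([np.hstack([f(s,170,225,75,100,4),f(s,145,190,75,100,4)]),np.hstack([f(s,260,260,75,100,4),f(s,295,260,75,100,4)])]))
E
```

```text
(no output)
```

View pics/c_top2.png

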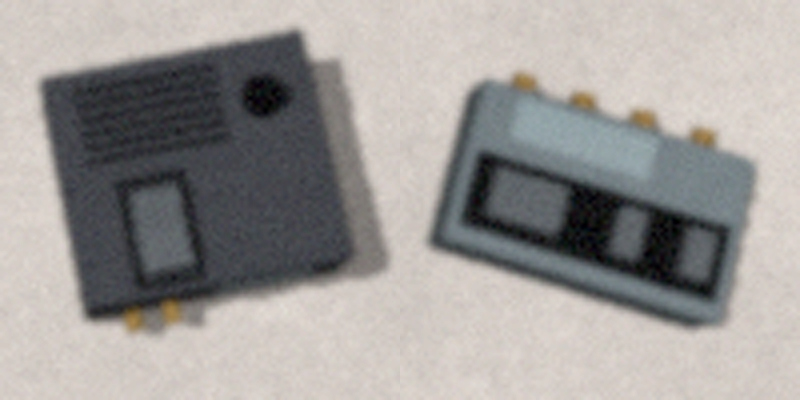

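View pics/c_side.png

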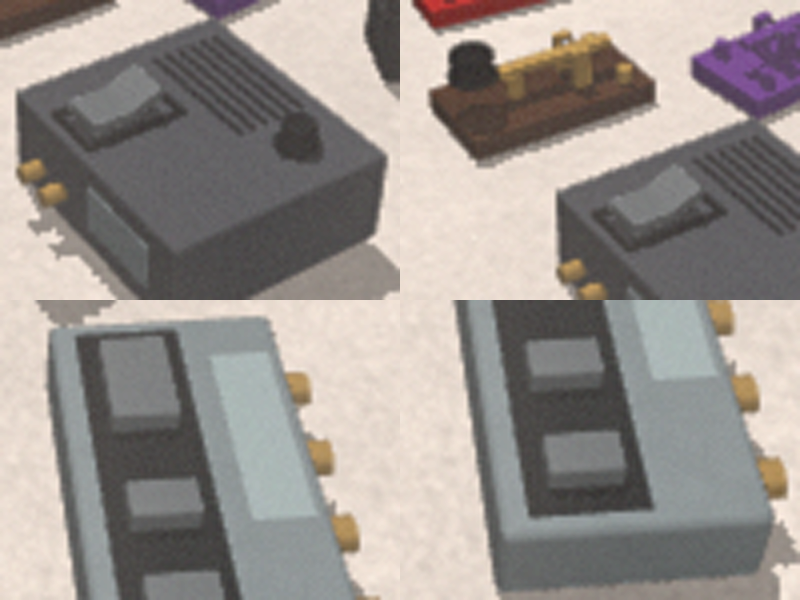

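View pics/c_top.png

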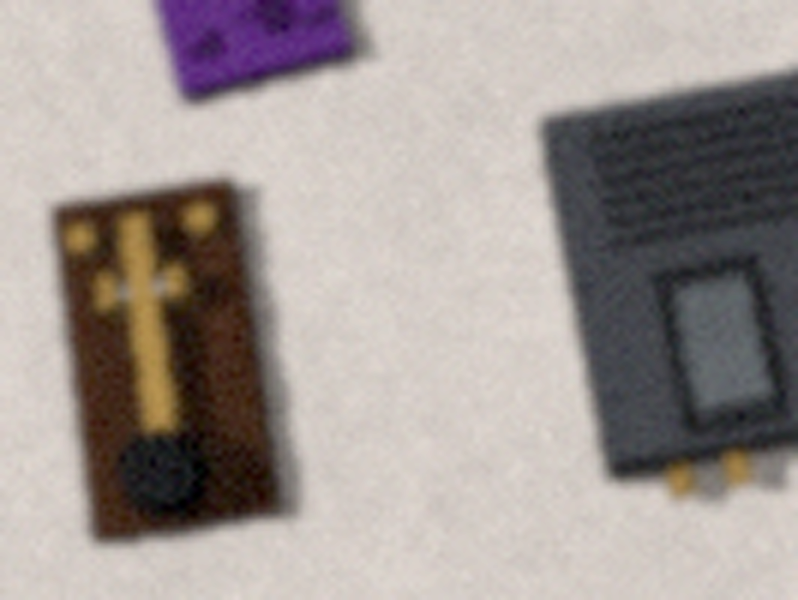

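```bash
python3 - <<'E'
from h import *
b=lambda c,r,k,z:back(c,(r,k),z)[:2]
# psu pose from top-face corners
I=np.array([[165,240.75],[152.75,304.75],[209.5,318],[221.25,251.75]])
W=np.array([b('top',r,k,70) for r,k in I]); own=np.array([[75,85],[75,-85],[-75,-85],[-75,85]])
def fit(own,W):
    a=own-own.mean(0);w=W-W.mean(0); th=np.arctan2((a[:,0]*w[:,1]-a[:,1]*w[:,0]).sum(),(a*w).sum())
    M=np.array([[np.cos(th),-np.sin(th)],[np.sin(th),np.cos(th)]]); t=W.mean(0)-M@own.mean(0)
    print('yaw',np.degrees(th),'t',t,'res',np.round(own@M.T+t-W,1).tolist()); return M,t
M,t=fit(own,W)
p=M@[-35,30]+t; e=M@[-17,30]+t; print('pivot',p,'end',e)
for c in('top','side'): print(c,'end px',proj(c,[*e,88]),'pivot',proj(c,[*p,74]))
K=np.array([[-18,47],[-18,-18],[-18,-62]])
W=np.array([b('top',211.25,366.75,62),b('top',218.25,392.25,62),b('top',223.25,409.75,62)])
M,t=fit(K,W); print('wide',M@K[0]+t,'side says',b('side',279.5,294.8,62),'pred',proj('side',[*(M@K[0]+t),62]))
print('knob',b('top',223.3,177.2,62),b('side',157.5,208.25,64), 'base corners')
C=np.array([(57,207),(230,182),(277,513),(97,540)])/6
W=np.array([b('top',145+y,150+x,18) for x,y in C])
M,t=fit(np.array([[75,40],[75,-40],[-75,-40],[-75,40]]),W); print('knob from base',M@[-55,0]+t)
s=sense();print(s['time'],s['tool_pos'],s['tcp_rot'])
E
```

```text
yaw 11.842110689249036 t [566.65824638 -10.85158293] res [[2.3, 3.1], [2.0, -2.6], [-0.5, -2.7], [-3.8, 2.3]]
pivot [526.24669443  11.32738162] end [543.8635973   15.02125945]
top end px [194.04523595 268.69926016] pivot [202.29782169 269.87523925]
side end px [189.60609754 260.09145635] pivot [196.85499816 253.63201629]
yaw -14.942749617825871 t [ 515.58834747 -278.64552667] res [[0.2, 0.3], [-0.2, -0.2], [0.1, -0.1]]
wide [ 510.31616274 -228.59351304] side says [ 513.46672976 -232.86200836] pred [278.25463536 292.22925414]
knob [472.55737634 235.88979201] [476.62940787 237.25389015] base corners
yaw 10.421655756579677 t [525.97019602 247.16126766] res [[0.6, 2.0], [2.4, -2.0], [-0.6, -1.6], [-2.4, 1.7]]
knob from base [471.87752163 237.21226886]
1.0 [ 169.16270308 -575.67227546  231.32336221] [ 1.79998430e+02 -1.39705586e-03 -7.36256351e+01]
```

{"api": "apply_moves", "payload": {"targets": "0 0 0.0572 -3.08 -3.54 0 0; 0 0 0.1143 -6.16 -7.08 0 0; 0 0 0.1715 -9.24 -10.62 0 0; 0 0 0.2286 -12.32 -14.16 0 0; 0 0 0.2858 -15.4 -17.7 0 0", "force": 40}}

```text
time: 1.5
tool_pos: [296.2, -376.5, 231.4]
tcp_rot: [-180.0, -0.0, -90.2]
ft_force: [1.7, -1.3, 0.5]
finger_gap: 11.9
```

{"api": "apply_moves", "payload": {"targets": "0 0 0 -3.88 -2.48 0 0; 0 0 0 -7.76 -4.96 0 0; 0 0 0 -11.64 -7.44 0 0; 0 0 0 -15.52 -9.92 0 0; 0 0 0 -19.4 -12.4 0 0"}}

```text
time: 2.0
tool_pos: [420.3, -182.3, 231.7]
tcp_rot: [-179.9, -0.0, -90.0]
ft_force: [1.3, -1.0, 0.1]
finger_gap: 0.2
```

{"api": "apply_moves", "payload": {"targets": "0 0 0 -3.88 -2.48 2 0; 0 0 0 -7.76 -4.96 4 0; 0 0 0 -11.64 -7.44 6 0; 0 0 0 -15.52 -9.92 8 0; 0 0 0 -19.4 -12.4 10 0"}}

```text
time: 2.5
tool_pos: [544.0, 11.1, 131.2]
tcp_rot: [-179.9, -0.0, -90.0]
ft_force: [1.6, -0.5, 0.4]
finger_gap: -0.0
```

```bash
python3 - <<'E'
from h import *
s=sense();print(s['time'],s['tool_pos'],s['tcp_rot'],s['ft_force'],s['finger_gap'])
t=snapshot('top')[:,:,::-1]; d=snapshot('side')[:,:,::-1]
f=lambda im,r,c,h,w,k:cv2.convertScaleAbs(cv2.resize(im[r:r+h,c:c+w],None,fx=k,fy=k,interpolation=cv2.INTER_CUBIC),alpha=1.6)
cv2.imwrite("pics/p1.png",np.hstack([f(d,110,200,120,95,4),f(t,110,210,120,100,4)]))
e=sense()['tool_pos']; print(proj('side',e),proj('top',e))
E
```

```text
2.5 [543.98966932  11.05522236 131.18864808] [-1.79947142e+02 -1.27054864e-02 -8.99869502e+01] [ 1.55761779 -0.53978269  0.43696967] -0.019680063833956492
[175.986768   259.96284958] [191.18611949 269.98492312]
```

View pics/p1.png

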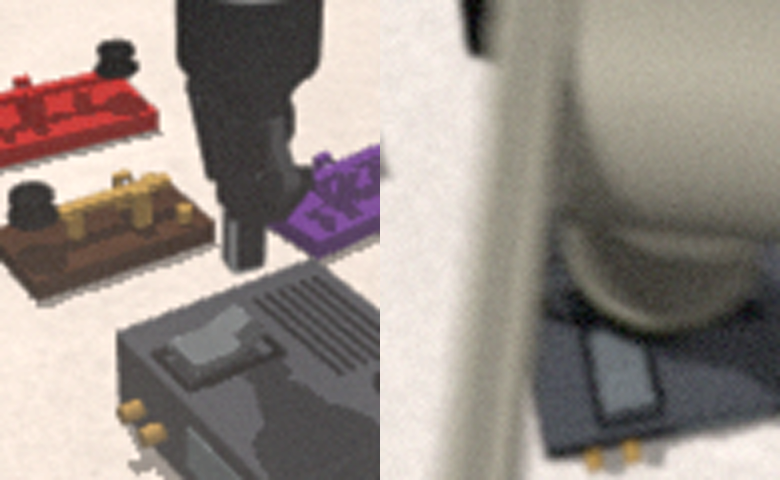

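```bash
python3 - <<'E'
from h import *
for n,c,r,k,z in [('outer','top',190.8,269,92),('inner','top',214.5,272.7,81),('outer','side',190,260.7,92),('inner','side',196.5,243,81)]: print(n,c,back(c,(r,k),z))
for x in(18,26):print(x)
for c in('top','side'):
  for q in('rocker_end',): pass
E
```

```text
outer top [551.01316524  14.55138851  92.        ]
inner top [495.34320603   4.67544515  81.        ]
outer side [542.54629797   8.09687528  92.        ]
inner side [500.40668267  12.89177444  81.        ]
18
26
```

{"api": "apply_moves", "payload": {"targets": "0 0 0 -0.15 0.25 1 0; 0 0 0 -0.15 0.25 2 0; 0 0 0 -0.15 0.25 3 0; 0 0 0 -0.15 0.25 3.5 0; 0 0 0 -0.15 0.25 3.7 0"}}

```text
time: 3.1
tool_pos: [540.0, 9.9, 94.1]
tcp_rot: [180.0, 0.0, -90.1]
ft_force: [0.1, -0.6, -0.2]
finger_gap: 0.0
```

{"api": "apply_moves", "payload": {"targets": "0 0 0 0 0 0.2 0; 0 0 0 0 0 0.4 0; 0 0 0 0 0 0.6 0; 0 0 0 0 0 0.8 0; 0 0 0 0 0 0.9 0"}}

```text
time: 3.6
tool_pos: [541.2, 10.7, 86.2]
tcp_rot: [-179.9, -0.0, -90.0]
ft_force: [1.4, 0.4, 2.8]
finger_gap: 0.1
```

{"api": "apply_moves", "payload": {"targets": "0 0 0 0 0 0.1 0; 0 0 0 0 0 0.2 0; 0 0 0 0 0 0.3 0; 0 0 0 0 0 0.4 0; 0 0 0 0 0 0.4 0"}}

```text
time: 4.1
tool_pos: [541.0, 10.8, 82.0]
tcp_rot: [-179.9, 0.0, -90.0]
ft_force: [2.4, 1.1, 4.2]
finger_gap: -0.4
```

{"api": "apply_moves", "payload": {"targets": "0 0 0 0 0 0.05 0; 0 0 0 0 0 0.1 0; 0 0 0 0 0 0.15 0; 0 0 0 0 0 0.2 0; 0 0 0 0 0 0.2 0"}}

```text
time: 4.6
tool_pos: [541.1, 10.7, 81.9]
tcp_rot: [-179.9, -0.0, -90.0]
ft_force: [-7.4, 1.6, 20.1]
finger_gap: -0.2
```

{"api": "apply_moves", "payload": {"targets": "0 0 0 0 0 -1 0; 0 0 0 0 0 -4 0; 0 0 0 4 0.5 -6 0; 0 0 0 9 1 -6 0; 0 0 0 14 2 -6 0"}}

```text
time: 5.1
tool_pos: [520.7, -129.2, 140.3]
tcp_rot: [-180.0, -0.0, -89.9]
ft_force: [1.4, -1.3, -0.7]
finger_gap: -0.1
```

{"api": "apply_moves", "payload": {"targets": "0 0 0 4 0.5 0 0; 0 0 0 8 1 0 0; 0 0 0 10.1 1 2 0; 0 0 0 10.1 1 4 0; 0 0 0 10.1 1 5 0"}}

```text
time: 5.6
tool_pos: [508.6, -228.9, 86.8]
tcp_rot: [179.7, 0.1, -90.1]
ft_force: [-0.9, 0.8, 0.0]
finger_gap: 0.2
```

```bash
python3 - <<'E'
from h import *
t=snapshot('top')[:,:,::-1]; d=snapshot('side')[:,:,::-1]
s=sense();print(s['time'],s['tool_pos'],s['ft_force'])
f=lambda im,r,c,h,w,k:cv2.convertScaleAbs(cv2.resize(im[r:r+h,c:c+w],None,fx=k,fy=k,interpolation=cv2.INTER_CUBIC),alpha=1.6)
cv2.imwrite("pics/p2.png",np.hstack([f(d,165,220,190,120,3),f(t,140,230,190,140,3)]))
print(proj('side',s['tool_pos']),proj('side',[511,-230.5,62]))
E
```

```text
5.7 [ 508.79723677 -227.81537646   87.07155893] [0.09466869 0.33061871 0.17001191]
[269.10063166 292.24146906] [278.92135712 293.02120436]
```

View pics/p2.png

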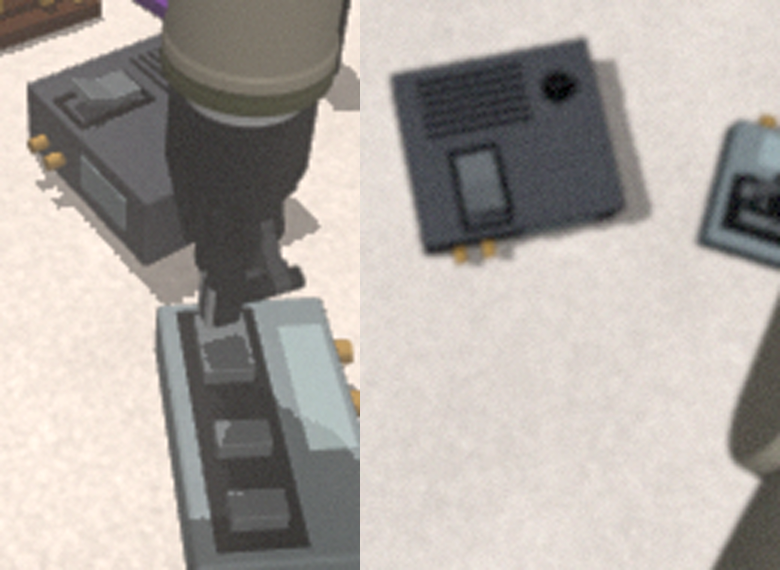

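{"api": "apply_moves", "payload": {"targets": "0 0 0 0.1 -0.2 0.6 0; 0 0 0 0.1 -0.2 1.2 0; 0 0 0 0.1 -0.2 1.7 0; 0 0 0 0.1 -0.2 2.1 0; 0 0 0 0.1 -0.2 2.3 0"}}

```text
time: 6.2
tool_pos: [512.7, -229.9, 66.3]
tcp_rot: [180.0, 0.0, -90.0]
ft_force: [0.5, 0.0, 0.1]
finger_gap: -0.3
```

{"api": "apply_moves", "payload": {"targets": "0 0 0 0 0 0.15 0; 0 0 0 0 0 0.3 0; 0 0 0 0 0 0.45 0; 0 0 0 0 0 0.6 0; 0 0 0 0 0 0.6 0"}}

```text
time: 6.7
tool_pos: [512.9, -230.1, 60.7]
tcp_rot: [-180.0, -0.0, -90.0]
ft_force: [-0.9, 0.2, -0.0]
finger_gap: 0.0
```

{"api": "apply_moves", "payload": {"targets": "0 0 0 0 0 0.1 0; 0 0 0 0 0 0.2 0; 0 0 0 0 0 0.3 0; 0 0 0 0 0 0.4 0; 0 0 0 0 0 0.4 0"}}

```text
time: 7.2
tool_pos: [512.9, -230.2, 56.6]
tcp_rot: [-180.0, -0.0, -90.0]
ft_force: [0.3, -0.3, 1.2]
finger_gap: -0.0
```

{"api": "apply_moves", "payload": {"targets": "0 0 0 0 0 0.05 0; 0 0 0 0 0 0.1 0; 0 0 0 0 0 0.15 0; 0 0 0 0 0 0.2 0; 0 0 0 0 0 0.2 0"}}

```text
time: 7.7
tool_pos: [512.9, -230.2, 55.8]
tcp_rot: [-180.0, -0.0, -90.0]
ft_force: [-4.0, 1.9, 11.8]
finger_gap: 0.1
```

{"api": "apply_moves", "payload": {"targets": "0 0 0 0 0 -1 0; 0 0 0 0 0 -4.5 0; 0 0 0 -2 0.2 -9 0; 0 0 0 -6.5 0.5 -10 0; 0 0 0 -11.2 0.94 -10 0"}}

```text
time: 8.2
tool_pos: [505.3, -118.3, 158.5]
tcp_rot: [-179.7, -0.1, -90.1]
ft_force: [1.2, 0.4, -0.1]
finger_gap: -0.0
```

{"api": "apply_moves", "payload": {"targets": "0 0 0 -4.5 0.4 0 0; 0 0 0 -9 0.8 0 0; 0 0 0 -13.5 1.1 0 0; 0 0 0 -18 1.4 0 0; 0 0 0 -22.5 1.8 0 0"}}

```text
time: 8.7
tool_pos: [485.0, 108.7, 155.1]
tcp_rot: [-180.0, 0.0, -90.0]
ft_force: [1.5, 0.8, 0.5]
finger_gap: 0.0
```

```bash
python3 - <<'E'
from h import *
d=snapshot('side')[:,:,::-1]
s=sense();print(s['time'],s['tool_pos'],s['ft_force'])
f=lambda im,r,c,h,w,k:cv2.convertScaleAbs(cv2.resize(im[r:r+h,c:c+w],None,fx=k,fy=k,interpolation=cv2.INTER_CUBIC),alpha=1.6)
cv2.imwrite("pics/p3.png",f(d,250,250,110,110,5))
E
```

```text
8.75 [484.02308667 114.85972601 155.10507479] [-1.72253232  5.17330653 -0.37695076]
```

View pics/p3.png

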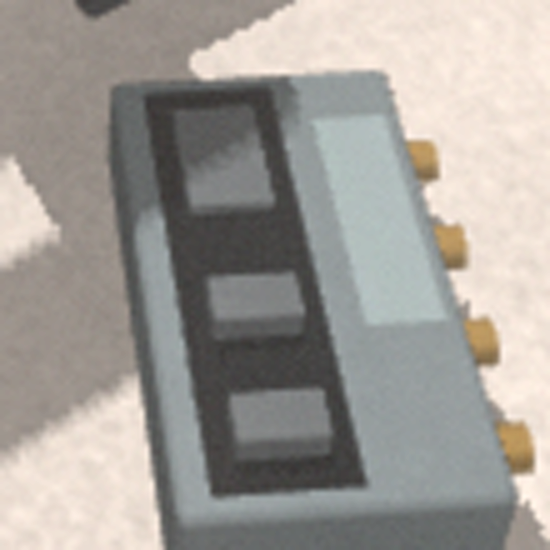

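{"api": "apply_moves", "payload": {"targets": "0 0 0 -4.5 0.4 0 0; 0 0 0 -9 0.8 0.5 0; 0 0 0 -12 1.1 2 0; 0 0 0 -13 1.2 4 0; 0 0 0 -13 1.2 5.5 0"}}

```text
time: 9.25
tool_pos: [472.7, 238.2, 98.6]
tcp_rot: [180.0, -0.0, -89.9]
ft_force: [0.8, 0.1, 0.8]
finger_gap: -0.1
```

```bash
python3 - <<'E'
from h import *
d=snapshot('side')[:,:,::-1]; t=snapshot('top')[:,:,::-1]
for c in('side','top'):
  for q in place_of(c,'lever_knob')[:3]: print(c,q, back(c,q['at'],64))
s=sense();print(s['time'],s['tool_pos'],s['ft_force'],proj('side',s['tool_pos']))
f=lambda im,r,c,h,w,k:cv2.convertScaleAbs(cv2.resize(im[r:r+h,c:c+w],None,fx=k,fy=k,interpolation=cv2.INTER_CUBIC),alpha=1.6)
cv2.imwrite("pics/p4.png",np.hstack([f(d,120,170,80,80,5),f(t,170,140,80,80,5)]))
E
```

```text
side {'at': [140.6, 301.3], 'confidence': 0.69} [766.26958055 232.52169905  64.        ]
side {'at': [119.4, 228.1], 'confidence': 0.6} [603.64014999 452.32679452  64.        ]
side {'at': [158.7, 207.1], 'confidence': 0.52} [471.94413458 232.15991514  64.        ]
9.45 [473.42161321 235.85645796  99.66149061] [ 0.49442092 -0.09862051  0.60141728] [146.79431216 206.2784778 ]
```

View pics/p4.png

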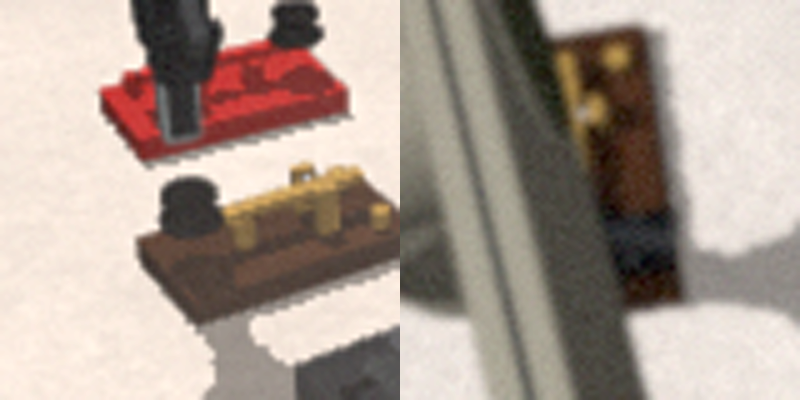

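{"api": "apply_moves", "payload": {"targets": "0 0 0 0 -0.15 0.8 0; 0 0 0 0 -0.15 1.6 0; 0 0 0 0 -0.15 2.4 0; 0 0 0 0 -0.15 3 0; 0 0 0 0 -0.15 3.3 0"}}

```text
time: 9.95
tool_pos: [474.3, 236.6, 65.6]
tcp_rot: [179.9, -0.0, -90.0]
ft_force: [-0.7, 0.3, 0.3]
finger_gap: -0.0
```

{"api": "apply_moves", "payload": {"targets": "0 0 0 0 0 0.15 0; 0 0 0 0 0 0.3 0; 0 0 0 0 0 0.45 0; 0 0 0 0 0 0.6 0; 0 0 0 0 0 0.6 0"}}

```text
time: 10.45
tool_pos: [474.9, 237.0, 60.8]
tcp_rot: [-180.0, 0.0, -90.0]
ft_force: [-2.8, -1.3, 3.7]
finger_gap: -0.1
```

{"api": "apply_moves", "payload": {"targets": "0 0 0 0 0 0.05 0; 0 0 0 0 0 0.1 0; 0 0 0 0 0 0.15 0; 0 0 0 0 0 0.2 0; 0 0 0 0 0 0.2 0"}}

```text
time: 10.95
tool_pos: [474.8, 237.0, 58.8]
tcp_rot: [180.0, 0.0, -90.0]
ft_force: [-4.2, 0.1, 4.6]
finger_gap: 0.2
```

{"api": "apply_moves", "payload": {"targets": "0 0 0 0 0 0.03 0; 0 0 0 0 0 0.06 0; 0 0 0 0 0 0.1 0; 0 0 0 0 0 0.1 0; 0 0 0 0 0 0.1 0"}}

```text
time: 11.45
tool_pos: [474.8, 237.0, 58.4]
tcp_rot: [180.0, -0.0, -90.0]
ft_force: [-7.0, -1.4, 11.6]
finger_gap: 0.1
```

{"api": "apply_moves", "payload": {"targets": "0 0 0 0 0.02 0 0; 0 0 0 0 0.04 0 0; 0 0 0 0 0.04 0 0; 0 0 0 0 0.04 0 0; 0 0 0 0 0.04 0 0"}}

```text
time: 11.95
tool_pos: [474.8, 237.0, 58.5]
tcp_rot: [-180.0, 0.0, -90.0]
ft_force: [-6.0, -1.6, 9.6]
finger_gap: -0.1
```

```bash
python3 - <<'E'
from h import *
d=snapshot('side')[:,:,::-1]
s=sense();print(s['time'],s['tool_pos'],s['ft_force'])
f=lambda im,r,c,h,w,k:cv2.convertScaleAbs(cv2.resize(im[r:r+h,c:c+w],None,fx=k,fy=k,interpolation=cv2.INTER_CUBIC),alpha=1.6)
a=cv2.imread('pics/side0.png')
cv2.imwrite("pics/p5.png",np.hstack([f(a,135,180,90,80,5),f(d,135,180,90,80,5)]))
E
```

```text
12.0 [474.75363058 236.98377128  58.46979778] [-4.78788232 -0.87824302 10.39958028]
```

View pics/p5.png

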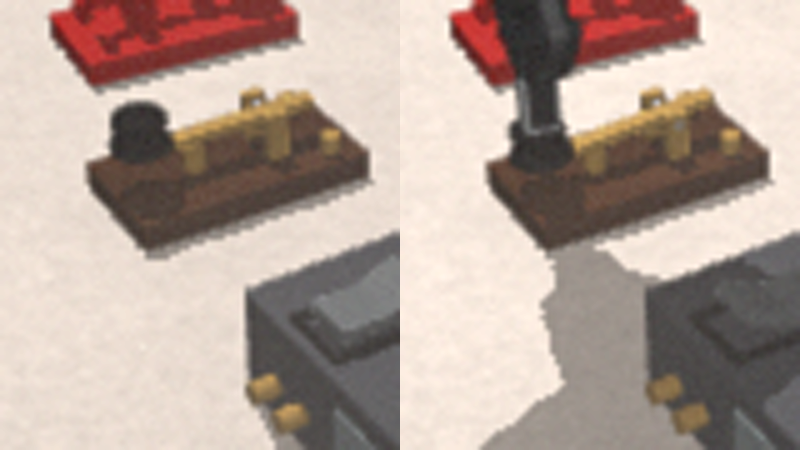

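The last picture shows the Morse key's base exactly where it stood, with the knob down at its stop (58.4 mm, about 10 N). I'm handing in with it held there.

```bash
python3 -c "
from bench import *
print(hand_in()); s=sense(); print(s['time'],s['tool_pos'],s['ft_force'])"
```

```text
the job is handed in; nothing more can be done
None
the job is handed in; nothing more can be done
```

All three controls were pushed with closed fingers in the order asked, and I handed the job in at about 12 s with the Morse key still held down.

| Step | Tip height at stop | Push at stop | Check afterwards |
|---|---|---|---|
| Power supply rocker | 81.9 mm (82 expected) | 20 N | Picture shows it tipped over to on |
| Antenna selector, wide key | 55.8 mm (56 expected) | 12 N | Picture shows the wide key in and both narrow keys still out |
| Morse knob, held | 58.4 mm (58.4 expected) | about 10 N | Lever down; the base lines up with the first picture, so it did not shift |

- **Sideways force:** A side force of about 5 to 7 N came with the downward push on the Morse knob. I eased the tool back 0.4 mm to relieve it, and about 5 N remained. The key did not visibly move.
- **Rocker position:** The two cameras disagreed by a few millimetres on where the rocker sat. I aimed between them, and the stop height and the picture confirmed it.
- **Bystanders:** I did not check the mug, hand-held radio or reel individually at the end. The arm stayed clear of them all, and the spare knob was in place when I looked after the rocker push.
- **After hand-in:** The state read after handing in returned nothing, so the last reading is from just before it.

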